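# Load a panel under the drill plate of a corner jig and clamp it

### The arm

A 6-joint arm with a two-finger parallel gripper is mounted at the origin on a cart in front of the work surface, level with it; the furniture and walls round the work are solid. World frame = base frame: x ahead of the robot, y to its left, z up, the work surface at z = 0. Lengths are in mm, angles in rad, forces in N, time in s.
With the tool pointing down it reaches from about 300 to 775 mm from the base axis. Payload 14.6 kg.
Tool frame: the origin (TCP) lies midway between the tips of the shut fingers; the grasp point (between the pads) lies 19 mm behind it; z points along the fingers, y is the line along which they close (so a half turn about z gives the same grasp; the last joint's range is limited). The gripper opens to 94 mm and grips with 3 to 60 N. Pads are 16 mm wide; open, the fingers measure 119 mm over their backs; the gripper's body (75 mm by 177 mm) begins 78 mm behind the grasp point.
Start: joints at [1.084, 0.3, 1.521, -0, 1.321, -0.067], TCP at [224.164, 502.235, 205.446] pointing down, gripper open.
Joint ranges: [-3.03, 3.03], [-0.79, 2.21], [0.23, 2.52], [-1.04, 4.18], [0, 3.07], [-2.55, 2.55]. Speed limits (rad/s): [2.22, 2.22, 2.57, 3.14, 3.14, 3.14].

### API

Orientations are given as [roll, pitch, yaw] about the fixed x, y, z axes, in that order (R = Rz(yaw) Ry(pitch) Rx(roll)).
In Python, from cell import manip gives the robot as it stands.
- The arm moves only by the shell command python3 -m creep 'ROWS' [OPENING] [FORCE]. ROWS is text: rows parted by semicolons, each of 6 numbers parted by spaces: the shift along the tool's x, y, z normalised to -1 to 1, where 1 is 4 cm, then the turn, a rotation vector about the tool's x, y, z normalised to -1 to 1, where 1 is pi rad. In form: dx dy dz ax ay az; .... A call has 1 to 20 rows; each row shifts and turns the commanded pose from where the row before left it, along the tool's axes as they then stand; what a row does not reach is not made up. A row lasts 1/8 s, in which the tool goes at most 62.5 mm and 10.7 degrees, less where a joint would pass 70% of its speed; a pose out of reach is approached as far as the arm can. A call with a number of a shift or a turn outside -1 to 1 is refused whole. A call with a gripper value outside its range is refused whole. OPENING is the closure, from 0 (fully open) to 1 (shut), set as the call begins (- or left out, the last holds). The fingers move at their own pace and stop on an object; FORCE is the grip in N (left out, the last holds). Time passes only in rows, so rows that do not move let the fingers close. It gives the time, the measured TCP pose, the force, the opening and the grip force at its end, in the units of the state.
- manip.read_state(): the state, without advancing time (a new reading comes with each control period).
- manip.camera(name): name is "scene" or "top"; returns a dict with "color" (480x640x3 uint8, red, green, blue), "range_z" (480x640 float32, mm along the optical axis (not along the pixel's ray), 0 where there is no reading), "camera_matrix" (3x3 intrinsics, pixels), "T" (4x4, takes a point from camera to world coordinates). Camera axes: x right, y down, z forward; pixel columns grow to the right and rows downward; lengths in mm; the calibration is good to about 2 mm. A picture is of the moment at which its call begins.
- manip.sign_off(): hands the job in; it is judged then, once.
The state is a dict: "clock": time; "joints": joint angles; "qd": joint speeds; "effort": joint torques, N m; "eef_pos": TCP position; "eef_rot": TCP orientation; "wrist_force": force on the tool from outside, world axes, zero at the start; "moment": the same for the moment, N m; "finger_gap": finger opening in mm; "finger_force": force on a finger pad.
Only numpy, scipy, OpenCV 4.12 (cv2) and the standard library are available. Lean on these libraries where they do the work, as an engineer would, in place of code of your own. Each camera call takes 0.05 s, during which the arm holds its last target. There are 200 camera calls.

### The job

Load the loose plywood panel into the metal corner drilling jig in the middle of the table: slide it flat along the table, under the overhanging drill plate, until a long edge lies flush against the back fence and a short edge flush against the side stop. Then press the handle of that jig's toggle clamp fully down so that its pad holds the panel, and let go. Do not lift the panel, do not bump or lean on the drill plate, and leave the tools and other things lying around where they are.

Things in the scene. Friction and masses are not known exactly. Their poses are not given: they have to be found in the camera images.
- panel: the workpiece: a plain rectangular plywood panel, 140 mm (its x) by 200 mm (its y) and 18 mm thick, about 0.34 kg, lying flat and loose on the table to the right of the jig; too wide for the gripper, so it is pushed by its edges. Origin at the centre of its underside.
- jig: corner drilling jig, held fast on the table by magnets. Origin: inner corner of its two fences at table level. Back fence: inner face x = 0, from y = -190 to +50 mm, 40 mm deep, 24 mm high, two 53 mm high magnet blocks behind it. Side stop: inner face y = 0, from x = -131 to 0 mm, 50 mm wide, 24 mm high. The panel's place is the corner x < 0, y < 0, on the bare table.
- panel_home (a point): where the panel's origin lies when it is home: x = -70, y = -100 mm in the jig's frame, on the table, its axes along the jig's (x across the back fence, y along it); the long edge then touches the back fence and the short edge the side stop.
- drill_plate: steel plate with three drill bushes, bolted on the back fence; 90 (x) x 140 (y) x 8 mm, bushes up to 13 mm above its underside. In the jig's frame it spans x = -55 to +35, y = -165 to -25 mm. Its underside, 24 mm above the table, clears the 18 mm panel by 6 mm; at home 55 mm of the panel lie under it. Origin at the centre of its underside.
- clamp_pad: rubber pad, 18 mm across, on a sprung spindle at the end of the clamp's arm; origin at the centre of its lower face. Over 25 mm above the panel's top at the start; with the handle fully down it presses on the panel 50 mm from the side stop and 80 mm from the back fence (closed without a panel its face is 14.5 mm above the table).
- clamp_handle (a joint): angle of the toggle clamp's handle (rad): 0 = fully down, clamp closed; grows to 1.2 as the handle is lifted and the arm rises. Stiff hinge, about 0.4 N m: it stays where it is left and takes about 4 N at the grip point, up to about 7 N near the end where the pad is loaded.
- handle_pivot (a point): hinge of the clamp's handle, fixed in the jig at x = -80, y = +36 mm, 55 mm above the table, on top of the side stop; the hinge axis is the jig's x.
- handle_grip (a point): point on the centre line of the handle, a black round bar 18 mm thick reaching 122 mm from the hinge. It lies 101.5 mm from handle_pivot towards the jig's +y, raised above that direction by 0.173 rad plus the joint's value. Push it over and down in an arc about the pivot, from its upper side (which faces the panel).
- caliper: sliding caliper, 80 x 200 x 14 mm, lying flat at the front left; origin at the centre of its underside
- screw_bin: open parts bin with screws, 143 x 104 x 60 mm, left of the jig; origin at the centre of its underside
- gauge: wooden marking gauge, a beam with a square head, 54 x 220 x 71 mm, behind the jig to the right; origin at the centre of its underside
- tape_measure: tape measure in a rugged case, 58 x 98 x 64 mm, at the far left; origin at the centre of its underside
- offcut_strip: narrow sawn strip, 35 x 210 x 19 mm, lying flat behind the panel's starting place; origin at the centre of its underside
- pencil: pencil, 7 mm thick, 142 mm long, lying in front of the clamp; origin at the centre of its underside

How it is judged:
By the outcome, as a careful person would: the job done as asked, in the order asked, and still so for the second after the job is handed in, with the robot touching nothing.
It also fails if it takes over 72 s, if anything falls off the work surface, if the arm or the gripper's body presses on something with over 40 N, if the wrist force passes 120 N, or if a joint passes its speed limit or range.

## Working session

There is one attempt and no reset: what is moved stays moved. The work goes in short steps, Python scripts to look and compute and a shell command to move; the robot and the scene stay as the last step left them, time stands still between calls to the robot, and variables do not carry over. Pictures are saved under pics/ and viewed, at most 12 in all, crops included, and the job is handed in when it is done.

```bash
mkdir -p pics; ls; python3 - <<'E'
from cell import manip
import cv2,numpy as np
s=manip.read_state();print(s)
for n in("scene","top"):
    c=manip.camera(n);cv2.imwrite(f"pics/{n}0.png",c["color"][:,:,::-1]);np.savez(f"{n}0.npz",**c)
    print(n,c["camera_matrix"].round(1).tolist(),c["T"].round(3).tolist())
E
```

```text
pics
{'clock': 0.0, 'joints': array([ 1.08438943e+00,  3.00483982e-01,  1.52158473e+00, -6.15977452e-06,
        1.32070192e+00, -6.65934158e-02]), 'qd': array([-7.66920452e-04,  9.89817312e-06, -9.97478757e-05,  2.94375551e-04,
        7.35541952e-04, -8.48515414e-04]), 'effort': array([-3.63433232e-03, -5.31800151e+01, -3.52734053e+01,  7.06392643e-02,
        2.44160666e-02, -6.64644745e-05]), 'eef_pos': array([224.05102062, 502.00509518, 204.87772407]), 'eef_rot': array([-3.14041689e+00, -7.24342083e-05,  2.72178066e+00]), 'wrist_force': array([ 0.86263915, -0.3568278 ,  0.33160299]), 'moment': array([-0.0158926 , -0.0109881 ,  0.00474744]), 'finger_force': 0.0, 'finger_gap': 93.90950909618381}
scene [[606.4, 0.0, 326.9], [0.0, 606.4, 228.0], [0.0, 0.0, 1.0]] [[0.808, -0.303, 0.505, -273.176], [-0.589, -0.433, 0.682, -1047.207], [0.012, -0.849, -0.528, 955.161], [0.0, 0.0, 0.0, 1.0]]
top [[522.0, 0.0, 314.1], [0.0, 522.0, 246.1], [0.0, 0.0, 1.0]] [[-0.018, -0.991, 0.134, 409.071], [-1.0, 0.018, 0.003, 87.936], [-0.005, -0.134, -0.991, 1325.536], [0.0, 0.0, 0.0, 1.0]]
```

View pics/top0.png

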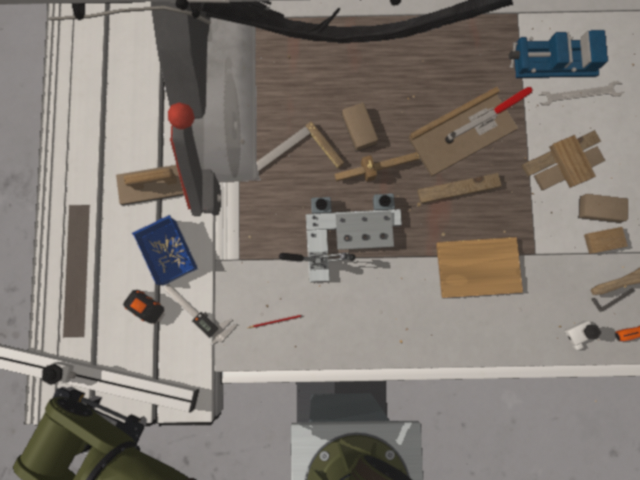

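View pics/scene0.png

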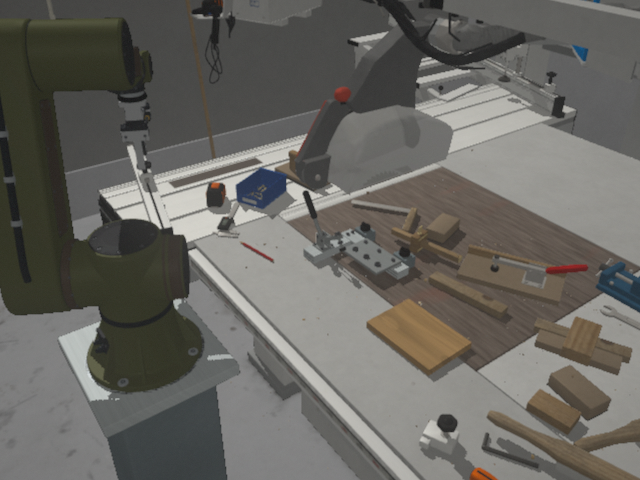

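The top view shows the jig at about (350,230), with the side stop at (318,260), the handle pointing up and left at (290,257) and the panel at (480,267). The panel's long side runs along world y, and the pencil is at (275,321).

```bash
cat > h.py <<'E'
import numpy as np,cv2
def pts(c):
    K,T,d=c["camera_matrix"],c["T"],c["range_z"].astype(float)
    v,u=np.mgrid[:480,:640]
    p=np.stack([(u-K[0,2])/K[0,0]*d,(v-K[1,2])/K[1,1]*d,d],-1)@T[:3,:3].T+T[:3,3]
    p[d==0]=np.nan
    return p
def ray(c,uv,z):
    K,T=c["camera_matrix"],c["T"]
    uv=np.atleast_2d(uv).astype(float)
    r=np.c_[(uv-K[:2,2])/K[0,0],np.ones(len(uv))]@T[:3,:3].T
    return T[:3,3]+r*((z-T[2,3])/r[:,2])[:,None]
def wood(c,box):
    hsv=cv2.cvtColor(c["color"],cv2.COLOR_RGB2HSV)
    m=cv2.inRange(hsv,(8,90,90),(25,255,255))
    k=np.zeros_like(m);x0,y0,x1,y1=box;k[y0:y1,x0:x1]=m[y0:y1,x0:x1]
    cs,_=cv2.findContours(k,cv2.RETR_EXTERNAL,cv2.CHAIN_APPROX_NONE)
    return max(cs,key=cv2.contourArea)[:,0]
def rect(P):
    (cx,cy),(w,h),a=cv2.minAreaRect(P.astype(np.float32));return np.round([cx,cy,w,h,a],1)
E
python3 - <<'E'
from h import *
for n,box in(("top",(425,225,535,310)),("scene",(355,295,480,380))):
    c=np.load(n+"0.npz");P=pts(c)
    k=wood(c,box);q=ray(c,k,18)[:,:2]
    print(n,"panel ray",rect(q))
    m=(P[...,0]>250)&(P[...,0]<500)&(P[...,1]>-300)&(P[...,1]<-80)
    z=P[...,2]
    b=m&(z>13)&(z<26);print(" panel depth",b.sum(),np.nanmedian(z[b]),rect(P[b][:,:2]))
    m=(P[...,0]>300)&(P[...,0]<560)&(P[...,1]>-90)&(P[...,1]<200)
    for lo,hi in((18,28),(29,35),(29,40),(48,58),(60,250)):
        b=m&(z>lo)&(z<hi)
        if b.sum()>5: print(" jig",lo,hi,b.sum(),np.nanmedian(z[b]).round(1),rect(P[b][:,:2]),P[b].min(0).round(),P[b].max(0).round())
    b=m&(z>-5)&(z<5);print(" table",np.nanmedian(z[b]))
c=np.load("top0.npz");i=cv2.resize(c["color"][190:300,260:420],None,fx=5,fy=5,interpolation=cv2.INTER_CUBIC);cv2.imwrite("pics/j.png",i[:,:,::-1])
E
```

```text
top panel ray [ 526.6 -321.2  141.2  205.7    2.7]
 panel depth 553 18.005112180613878 [ 475.4 -262.2   75.5   47.7   89.3]
 jig 18 28 303 24.2 [528.5  80.1  50.   62.5  89.5] [497.  55.  18.] [560. 105.  28.]
 jig 29 35 62 30.1 [530.   19.  166.9  48.1  86.9] [501. -63.  29.] [557. 102.  35.]
 jig 29 40 64 30.2 [530.   19.  166.9  48.1  86.9] [501. -63.  29.] [557. 102.  38.]
 jig 48 58 43 53.6 [5.457e+02 5.030e+01 2.300e+01 9.790e+01 1.000e-01] [534.   1.  48.] [557.  99.  58.]
 jig 60 250 421 96.2 [546.9  81.1  25.  179.    3.6] [534.  -8.  60.] [560. 171. 166.]
 table -0.24153235352537195
scene panel ray [ 524.1 -324.8  151.6  210.4    2.5]
 panel depth 474 19.916946600420033 [ 4.755e+02 -2.609e+02  4.850e+01  7.820e+01  3.000e-01]
 jig 18 28 165 25.0 [526.8  84.8  61.1  62.1   4.7] [495.  54.  18.] [559. 115.  28.]
 jig 29 35 88 30.9 [532.9  26.7  61.8 161.5   3.9] [499. -56.  29.] [560. 108.  35.]
 jig 29 40 109 31.3 [532.9  26.7  61.8 161.5   3.9] [499. -56.  29.] [560. 108.  40.]
 jig 48 58 40 53.7 [545.7  52.7  96.9  25.1  87.9] [534.   4.  48.] [560. 101.  58.]
 jig 60 250 431 95.5 [547.4  83.1  25.1 181.8   1.4] [535.  -8.  60.] [560. 174. 168.]
 table 2.081523306975214
```

View pics/j.png

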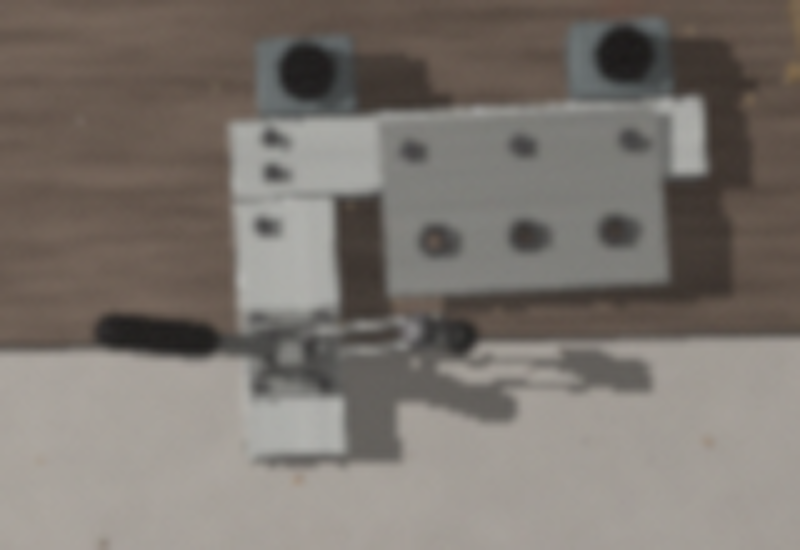

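The crop shows the drill plate's corners at (387,295), (668,282), (380,113) and (665,101). The side stop's inner edge runs from (335,198) to (345,453) and the back fence's left end is at (230,122). The jig is turned about 3° and the handle points left.

```bash
python3 - <<'E'
from h import *
c=np.load("top0.npz");P=pts(c);z=P[...,2]
# depth regions
m=(P[...,0]>420)&(P[...,0]<640)&(P[...,1]>-440)&(P[...,1]<-200)&(z>13)&(z<24);print("panel depth",rect(P[m][:,:2]))
m=(P[...,0]>490)&(P[...,0]<720)&(P[...,1]>-150)&(P[...,1]<110)
for lo,hi in((20,28),(28.5,36)):
    b=(m&(z>lo)&(z<hi)).astype(np.uint8)
    n,l,s,_=cv2.connectedComponentsWithStats(b,connectivity=4)
    for i in range(1,n):
        if s[i,4]>60: print(lo,s[i],rect(P[l==i][:,:2]))
# picked corners -> rigid fit
cr=np.array([(387,295),(668,282),(380,113),(665,101),(335,198),(345,453),(250,458),(230,122),(706,96),(706,176)],float)
uv=(cr+.5)/5-.5+[260,190]
Z=[32]*4+[24]*6
W=np.array([ray(c,a,b)[0,:2] for a,b in zip(uv,Z)])
M=np.array([(-55,-25),(-55,-165),(35,-25),(35,-165),(-40,0),(-131,0),(-131,50),(40,50),(40,-190),(0,-190)],float)
M[4]=(0,0)
A,B=M-M.mean(0),W-W.mean(0);H=A.T@B;th=np.arctan2(H[0,1]-H[1,0],H[0,0]+H[1,1])
R=np.array([[np.cos(th),-np.sin(th)],[np.sin(th),np.cos(th)]]);t=W.mean(0)-R@M.mean(0)
print("jig yaw deg",np.degrees(th),"corner",t);print((W-(M@R.T+t)).round(1).tolist())
print("home",R@[-70,-100]+t,"pivot",R@[-80,36]+t)
k=wood(c,(425,225,535,310));print(k.min(0),k.max(0),rect(k))
# handle: dark pts
m=(P[...,0]>520)&(P[...,0]<640)&(P[...,1]>70)&(P[...,1]<190)&(z>70);q=P[m];print(q.min(0),q.max(0)); i=q[:,2].argmax();print(q[i])
E
```

```text
panel depth [ 534.9 -323.9  160.6  202.3    2.4]
20 [391 209  11  17 121] [ 655.9 -117.1   41.4   24.2    2.1]
20 [307 213  37  42 794] [617.3  62.9  91.5 105.8  89.1]
20 [309 262  21  20 228] [519.5  79.9  45.9  50.2   5.4]
28.5 [374 195  21  16 134] [692.3 -87.8  50.4  38.2  89. ]
28.5 [312 197  20  17 147] [688.4  70.9  40.5  48.8   2.3]
28.5 [ 336  211   58   39 1603] [623.7 -36.5  93.3 141.8   1.9]
jig yaw deg 1.8502938367909945 corner [630.42483028  59.34440881]
[[0.5, 1.6], [-0.0, 1.0], [3.2, 0.0], [2.2, -3.9], [-2.7, -0.4], [-0.7, 1.5], [-0.7, -1.0], [-1.0, 0.8], [0.2, -1.2], [-1.0, 1.7]]
home [563.69013874 -42.86361898] pivot [549.30417019  92.74258998]
[436 237] [522 297] [478.9 266.8  56.2  83.2  86.2]
[536.68480939  74.78846224  70.14210953] [559.3820357  170.60585871 166.15616461]
[544.85875273 156.36699584 166.15616461]
```

Jig: corner at about (630.4, 59.3), yaw 1.85°. The plate centre found from depth agrees with this. Panel: centre at about (526.6, -324), yaw 2.5°. First I turn the tool and move to the right of the panel.

```bash
python3 -m creep '0 0 0 0 0 0.0509;0 0 0 0 0 0.0509;0 0 0 0 0 0.0509;0 0 0 0 0 0.0509;0 0 0 0 0 0.0509;0 0 0 0 0 0.0509;0 0 0 0 0 0.0509;0 0 0 0 0 0' 0
python3 -m creep '-1 0.287 0 0 0 0;-1 0.287 0 0 0 0;-1 0.287 0 0 0 0;-1 0.287 0 0 0 0;-1 0.287 0 0 0 0;-1 0.287 0 0 0 0;-1 0.287 0 0 0 0;-1 0.287 0 0 0 0;-1 0.287 0 0 0 0;-1 0.287 0 0 0 0;-1 0.287 0 0 0 0;-1 0.287 0 0 0 0'
```

```text
clock: 1.1
eef_pos: [224.1, 502.1, 205.2]
eef_rot: [-3.141, 0.0, 1.603]
wrist_force: [-0.1, -0.4, 0.9]
finger_gap: 94.3
finger_force: 0.0
clock: 2.6
eef_pos: [377.2, 25.5, 205.5]
eef_rot: [3.141, 0.0, 1.607]
wrist_force: [0.3, 0.0, 0.5]
finger_gap: 94.2
finger_force: 0.0
```

```bash
python3 -m creep '-1 0.287 0 0 0 0;-1 0.287 0 0 0 0;-1 0.287 0 0 0 0;-1 0.287 0 0 0 0;-1 0.287 0 0 0 0;-1 0.287 0 0 0 0;-1 0.287 0 0 0 0;-1 0.287 0 0 0 0;-1 0.287 0 0 0 0;-1 0.287 0 0 0 0;-1 0.287 0 0 0 0;-1 0.287 0 0 0 0;0 0 0 0 0 0;0 0 0 0 0 0'
```

```text
clock: 4.35
eef_pos: [529.8, -448.0, 205.1]
eef_rot: [-3.141, -0.001, 1.605]
wrist_force: [-0.1, -0.3, -0.2]
finger_gap: 93.6
finger_force: 0.0
```

```bash
python3 - <<'E'
from cell import manip
from h import *
for n,box in(("top",(425,225,545,310)),("scene",(355,295,480,380))):
    c=dict(manip.camera(n));cv2.imwrite(f"pics/{n}1.png",c["color"][:,:,::-1])
E
```

```text
(no output)
```

View pics/scene1.png

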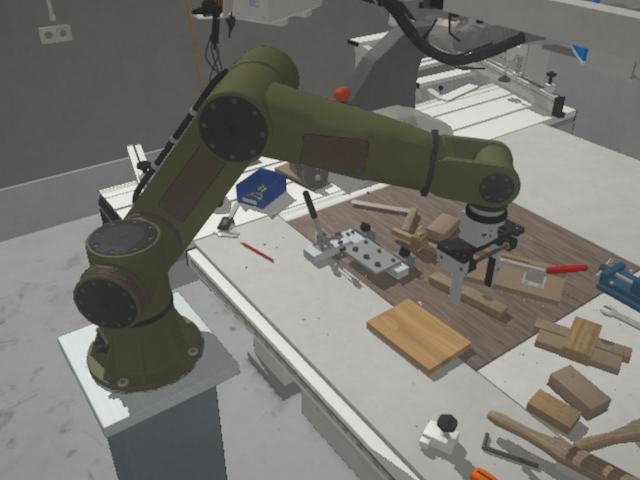

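The gripper hangs at the panel's right end, fingers at about (490,270), and nothing else is near. I'll back off 8 mm and go down.

```bash
python3 -m creep '-0.2 0 0.6 0 0 0;0 0 0.9 0 0 0;0 0 0.9 0 0 0;0 0 0.9 0 0 0;0 0 0.6 0 0 0;0 0 0.4 0 0 0;0 0 0.3 0 0 0;0 0 0.24 0 0 0;0 0 0 0 0 0'
python3 -m creep '0.25 0 0 0 0 0;0.25 0 0 0 0 0;0.25 0 0 0 0 0;0.25 0 0 0 0 0;0.25 0 0 0 0 0;0 0 0 0 0 0'
```

```text
clock: 5.58
eef_pos: [530.1, -456.4, 11.5]
eef_rot: [-3.141, -0.0, 1.603]
wrist_force: [0.1, -0.0, 0.6]
finger_gap: 94.0
finger_force: 0.0
clock: 6.32
eef_pos: [528.7, -405.7, 11.9]
eef_rot: [-3.141, -0.001, 1.603]
wrist_force: [0.5, 0.1, -0.1]
finger_gap: 93.9
finger_force: 0.0
```

```bash
python3 - <<'E'
from cell import manip
from h import *
c=dict(manip.camera("scene"));cv2.imwrite("pics/s2.png",c["color"][150:400,250:580,::-1].repeat(2,0).repeat(2,1))
E
```

```text
(no output)
```

View pics/s2.png

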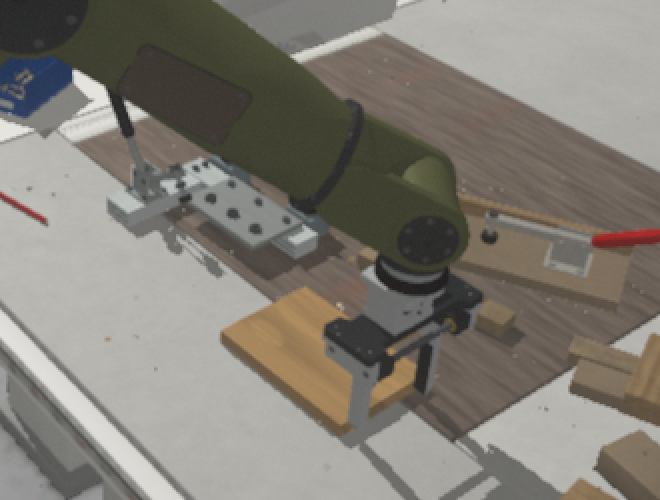

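The fingers bear on the panel's right short edge. About 250 mm remain along the jig's +y, so I push 220 mm of that now.

```bash
python3 -m creep '0.25 0 0.02 0 0 0;0.3 0 0.02 0 0 0;0.3 0 0.02 0 0 0;0.3 0 0.02 0 0 0;0.3 0 0.02 0 0 0;0.3 0 0 0 0 0;0.3 0 0 0 0 0;0.3 0 0 0 0 0;0.3 0 0 0 0 0;0.3 0 0 0 0 0;0.3 0 0 0 0 0;0.3 0 0 0 0 0;0.3 0 0 0 0 0;0.3 0 0 0 0 0;0.3 0 0 0 0 0;0.3 0 0 0 0 0;0.3 0 0 0 0 0;0.25 0 0 0 0 0;0.2 0 0 0 0 0;0 0 0 0 0 0'
```

```text
clock: 8.88
eef_pos: [521.7, -186.1, 7.9]
eef_rot: [-3.142, -0.0, 1.603]
wrist_force: [0.4, -0.4, -1.0]
finger_gap: 94.1
finger_force: 0.0
```

```bash
python3 - <<'E'
from cell import manip
from h import *
c=dict(manip.camera("top"));np.savez("t3.npz",**c);cv2.imwrite("pics/t3.png",cv2.resize(c["color"][190:310,270:430],None,fx=5,fy=5,interpolation=cv2.INTER_CUBIC)[:,:,::-1])
E
```

```text
(no output)
```

View pics/t3.png

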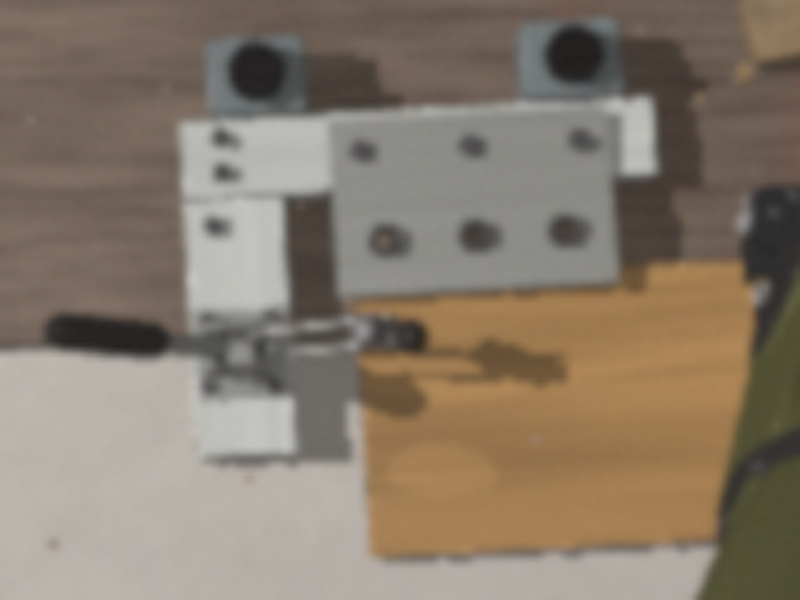

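The panel is square under the plate's front edge. Its left edge is at about x=365 against the stop at x=293, so the gap is about 35 mm. I push 28 mm more, then retreat and move round to the front.

```bash
python3 -m creep '0.2 0 0 0 0 0;0.2 0 0 0 0 0;0.2 0 0 0 0 0;0.1 0 0 0 0 0;0 0 0 0 0 0;-0.3 0 0 0 0 0;-0.7 0 -0.4 0 0 0;0 0 -1 0 0 0;0 0 -1 0 0 0;0 0 -1 0 0 0;0 -0.5 -1 0 0 0.0555;0 0 0 0 0 0.0555;0 0 0 0 0 0.0555;0 0 0 0 0 0.0555;0 0 0 0 0 0.0555;0 0 0 0 0 0.0555;0 0 0 0 0 0.0555;0 0 0 0 0 0.0555;0 0 0 0 0 0.0555;0 0 0 0 0 0'
```

```text
clock: 11.42
eef_pos: [501.9, -200.0, 183.8]
eef_rot: [-3.141, 0.0, 0.034]
wrist_force: [-0.4, -1.1, 0.4]
finger_gap: 93.9
finger_force: 0.0
```

```bash
python3 - <<'E'
from cell import manip
from h import *
c=dict(manip.camera("top"));np.savez("t4.npz",**c)
k=wood(c,(330,235,460,320));print(k.min(0),k.max(0))
# left edge & front edge of panel
def line(p): vx,vy,x,y=cv2.fitLine(p.astype(np.float32),cv2.DIST_HUBER,0,.01,.01).ravel();return x,y,np.degrees(np.arctan2(vy,vx))
t,R=np.array([630.4,59.3]),None
a=np.radians(1.85);R=np.array([[np.cos(a),-np.sin(a)],[np.sin(a),np.cos(a)]])
q=(ray(c,k,18)[:,:2]-t)@R
print(q.min(0),q.max(0))
f=q[(q[:,0]<q[:,0].min()+6)&(q[:,1]>q[:,1].min()+15)&(q[:,1]<q[:,1].max()-15)];print("front",line(f))
f=q[(q[:,1]>q[:,1].max()-8)&(q[:,0]<-75)&(q[:,0]>q[:,0].min()+10)];print("left",line(f))
s=manip.read_state();print(s["eef_pos"],s["eef_rot"][2],(R.T@(s["eef_pos"][:2]-t)))
E
```

```text
[330 242] [412 301]
[-184.96666985 -208.11062856] [-43.71509214  -5.69093367]
front (np.float32(-183.72624), np.float32(-99.30512), np.float32(-89.7658))
left (np.float32(-112.32032), np.float32(-8.631465), np.float32(-0.9903459))
[ 501.91966623 -199.85815833  183.79415325] 0.03664869129685622 [-136.77976371 -254.87534881]
```

```bash
python3 -m creep '-0.95 0 0 0 0 0;-0.95 -0.68 0 0 0 0;0 -1 0 0 0 0;0 -1 0 0 0 0;0 -1 0 0 0 0;0 0 0.8 0 0 0;0 0 0.9 0 0 0;0 0 0.9 0 0 0;0 0 0.8 0 0 0;0 0 0.6 0 0 0;0 0 0.37 0 0 0;0 0 0 0 0 0'
python3 -m creep '0.2 0 0 0 0 0;0.2 0 0 0 0 0;0.2 0 0 0 0 0;0.2 0 0 0 0 0;0.2 0 0 0 0 0;0.2 0 0 0 0 0;0.2 0 0 0 0 0;0 0 0 0 0 0'
```

```text
clock: 12.98
eef_pos: [420.9, -54.8, 8.6]
eef_rot: [-3.141, 0.001, 0.035]
wrist_force: [0.2, -0.7, -0.4]
finger_gap: 94.0
finger_force: 0.0
clock: 13.98
eef_pos: [477.9, -52.9, 9.0]
eef_rot: [3.141, -0.001, 0.033]
wrist_force: [-0.2, -0.6, -0.4]
finger_gap: 93.9
finger_force: 0.0
```

```bash
cat > m.py <<'E'
from cell import manip
from h import *
import sys
c=dict(manip.camera("top"));np.savez("tl.npz",**c)
t=np.array([630.4,59.3]);a=np.radians(1.85);R=np.array([[np.cos(a),-np.sin(a)],[np.sin(a),np.cos(a)]])
s=manip.read_state();print("tcp jig",(R.T@(s["eef_pos"][:2]-t)).round(1),s["eef_pos"][2],s["eef_rot"],s["wrist_force"])
if len(sys.argv)>1: cv2.imwrite(f"pics/{sys.argv[1]}.png",cv2.resize(c["color"][190:310,270:430],None,fx=5,fy=5,interpolation=cv2.INTER_CUBIC)[:,:,::-1])
E
python3 m.py t5
```

```text
tcp jig [-156.4 -107.2] 8.987847833818668 [ 3.14151427e+00 -6.35304754e-04  3.32928325e-02] [-0.09914203  0.10307076  1.3666603 ]
```

View pics/t5.png

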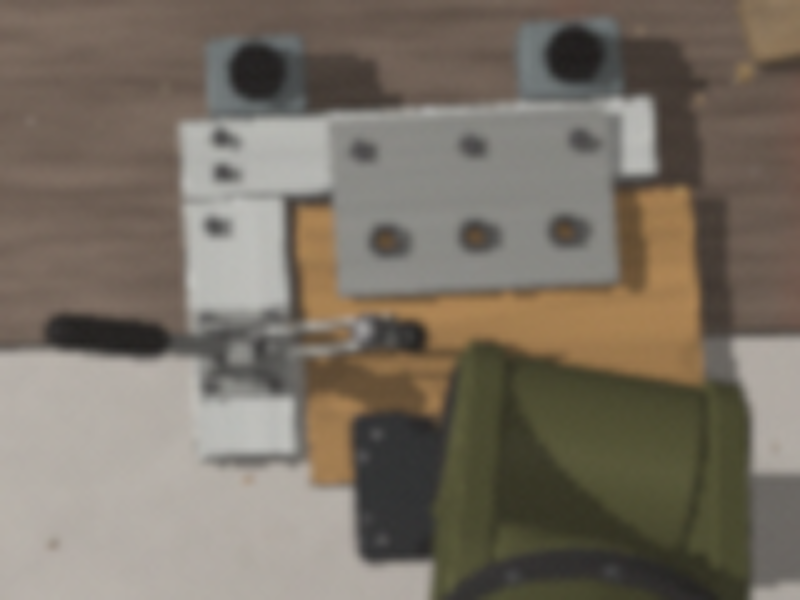

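The panel's far edge is about 5 mm from the fence and its left edge about 5 mm from the stop. I push on gently and watch the force.

```bash
python3 -m creep '0.05 0 0 0 0 0;0.05 0 0 0 0 0;0.03 0 0 0 0 0;0 0 0 0 0 0'
python3 -m creep '0.04 0 0 0 0 0;0 0 0 0 0 0'
python3 -m creep '0.04 0 0 0 0 0;0 0 0 0 0 0'
```

```text
clock: 14.52
eef_pos: [482.4, -52.7, 9.0]
eef_rot: [3.142, -0.0, 0.033]
wrist_force: [-1.2, 0.0, -0.8]
finger_gap: 94.2
finger_force: 0.4
clock: 14.78
eef_pos: [484.1, -52.7, 9.1]
eef_rot: [3.142, -0.0, 0.033]
wrist_force: [-1.3, -0.2, -0.9]
finger_gap: 94.2
finger_force: 0.3
clock: 15.02
eef_pos: [485.4, -52.6, 9.0]
eef_rot: [3.142, 0.001, 0.033]
wrist_force: [-3.7, -0.7, 1.5]
finger_gap: 93.8
finger_force: 1.9
```

```bash
python3 -m creep '0.04 0 0 0 0 0;0 0 0 0 0 0'
python3 -m creep '0.03 0 0 0 0 0;0 0 0 0 0 0'; python3 m.py
```

```text
clock: 15.28
eef_pos: [485.6, -52.6, 8.9]
eef_rot: [-3.141, 0.004, 0.033]
wrist_force: [-14.3, -1.9, 10.0]
finger_gap: 94.1
finger_force: 7.4
clock: 15.52
eef_pos: [485.7, -52.6, 8.7]
eef_rot: [-3.141, 0.007, 0.034]
wrist_force: [-20.9, -3.0, 15.8]
finger_gap: 94.1
finger_force: 11.2
tcp jig [-148.3 -107.2] 8.756554403153867 [-3.14118072  0.00664277  0.03368951] [-22.31047024  -3.3981219   16.30823509]
```

The panel is hard against the fence: 20 N, TCP at jig x = -148.3, which is -140 less the 8 mm finger half width. Next I go round to the right end for the final push to the stop.

```bash
python3 -m creep '-0.1 0 0 0 0 0;-0.5 0 0 0 0 0;0 0 -1 0 0 0;0 0.3 -1 0 0 0;0 1 -0.5 0 0 -0.0555;0 0 0 0 0 -0.0555;0 0 0 0 0 -0.0555;0 0 0 0 0 -0.0555;0 0 0 0 0 -0.0555;0 0 0 0 0 -0.0555;0 0 0 0 0 -0.0555;0 0 0 0 0 -0.0555;0 0 0 0 0 -0.0555;0 0 0 0 0 0'
python3 m.py
```

```text
clock: 17.32
eef_pos: [466.4, -105.3, 109.2]
eef_rot: [3.141, 0.0, 1.601]
wrist_force: [0.8, -0.4, 0.8]
finger_gap: 94.1
finger_force: 0.0
tcp jig [-169.3 -159.2] 109.16453272271735 [3.14080192e+00 1.43201377e-04 1.59850752e+00] [-0.04024179 -0.20878496  0.1149533 ]
```

```bash
python3 -m creep '-0.95 0 0 0 0 0;-0.95 0.43 0 0 0 0;0 1 0 0 0 0;0 1 0 0 0 0;0 0 0.9 0 0 0;0 0 0.8 0 0 0;0 0 0.5 0 0 0;0 0 0.32 0 0 0;0 0 0 0 0 0;0.2 0 0 0 0 0;0.2 0 0 0 0 0;0.1 0 0 0 0 0;0 0 0 0 0 0'
python3 m.py
```

```text
clock: 19.0
eef_pos: [565.1, -157.8, 8.5]
eef_rot: [3.141, 0.0, 1.603]
wrist_force: [-0.1, -0.8, -0.3]
finger_gap: 94.0
finger_force: 0.0
tcp jig [ -72.3 -215.1] 8.43281354670012 [3.14134569e+00 1.23259734e-04 1.60271511e+00] [-0.33441474 -0.67358225  0.58865134]
```

```bash
python3 -m creep '0.05 0 0 0 0 0;0.05 0 0 0 0 0;0 0 0 0 0 0'
python3 -m creep '0.04 0 0 0 0 0;0 0 0 0 0 0'
python3 -m creep '0.04 0 0 0 0 0;0 0 0 0 0 0'
```

```text
clock: 19.42
eef_pos: [564.8, -154.2, 8.3]
eef_rot: [-3.141, 0.0, 1.602]
wrist_force: [-0.4, -1.6, 1.2]
finger_gap: 93.9
finger_force: 0.9
clock: 19.68
eef_pos: [564.8, -152.5, 8.3]
eef_rot: [-3.142, 0.0, 1.602]
wrist_force: [-0.5, -2.6, 1.2]
finger_gap: 94.0
finger_force: 1.1
clock: 19.92
eef_pos: [564.8, -150.8, 8.3]
eef_rot: [3.142, -0.0, 1.603]
wrist_force: [-0.5, -1.8, 1.2]
finger_gap: 94.0
finger_force: 1.0
```

```bash
python3 -m creep '0.04 0 0 0 0 0;0 0 0 0 0 0'
python3 -m creep '0.03 0 0 0 0 0;0 0 0 0 0 0'
```

```text
clock: 20.18
eef_pos: [564.8, -149.6, 8.3]
eef_rot: [3.141, 0.001, 1.603]
wrist_force: [-0.9, -5.4, -0.0]
finger_gap: 93.8
finger_force: 2.7
clock: 20.42
eef_pos: [564.9, -149.5, 8.4]
eef_rot: [3.141, 0.002, 1.603]
wrist_force: [-0.5, -12.5, -1.1]
finger_gap: 94.2
finger_force: 6.2
```

```bash
python3 -m creep '0.03 0 0 0 0 0;0 0 0 0 0 0'; python3 m.py
python3 -m creep '-0.1 0 0 0 0 0;-0.5 0 0 0 0 0;-0.5 0 -0.5 0 0 0;0 0 -1 0 0 0;0 0 -1 0 0 0;0 0 -1 0 0 0;0 0 -1 0 0 0;0 0 -1 0 0 0;-1 0 -0.5 0 0 0;-1 0 0 0 0 0;-1 0 0 0 0 0;0 0 0 0 0 0'; python3 m.py t6
```

```text
clock: 20.68
eef_pos: [564.9, -149.3, 8.5]
eef_rot: [3.14, 0.004, 1.603]
wrist_force: [0.1, -20.5, -1.9]
finger_gap: 94.4
finger_force: 9.8
tcp jig [ -72.1 -206.4] 8.560410391220707 [3.14034069 0.00394263 1.60316047] [ -0.35271322 -19.26875985  -1.70439431]
clock: 22.22
eef_pos: [569.1, -313.8, 247.4]
eef_rot: [-3.141, -0.001, 1.599]
wrist_force: [-0.1, 0.5, -0.1]
finger_gap: 94.0
finger_force: 0.0
tcp jig [ -73.  -369.4] 247.60980876191272 [-3.14103518e+00 -8.31640585e-04  1.60061624e+00] [ 0.35452359  0.71537627 -0.38359054]
```

View pics/t6.png

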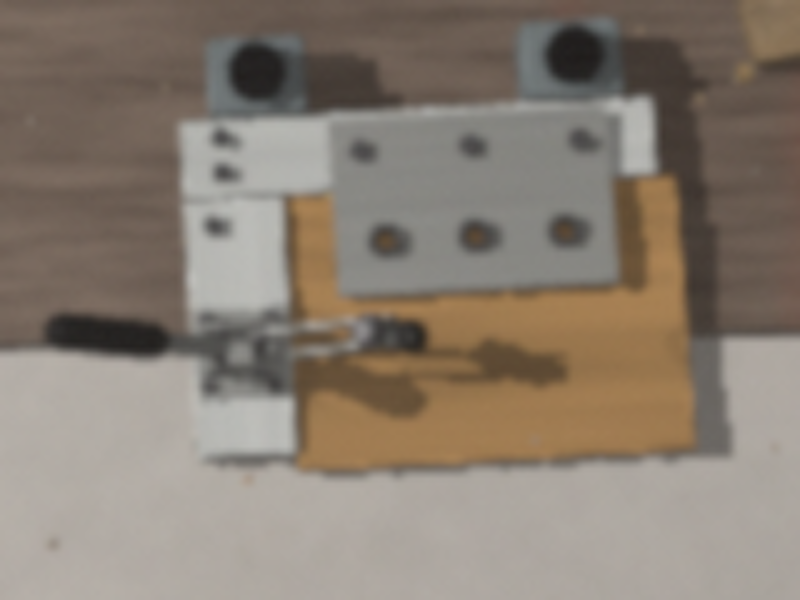

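The panel is flush at both fences. For the clamp handle, the elevation is about 1.05 rad with the tip at jig y≈99, z≈166. I shut the gripper, go above the panel side of the handle and come down.

```bash
python3 -m creep '0.9 -0.2 0 0 0 0;0.9 0 0 0 0 0;0.9 0 0 0 0 0;0.9 0 0 0 0 0;0.9 0 0 0 0 0;0.9 0 0 0 0 0;0.9 0 0 0 0 0;0.9 0 0 0 0 0;0.9 0 0 0 0 0;0.9 0 0 0 0 0;0.9 0 0 0 0 0;0.4 0 0 0 0 0;0 0 0 0 0 0;0 0 0 0 0 0' 1 20
python3 m.py
```

```text
clock: 24.02
eef_pos: [548.9, 99.8, 248.3]
eef_rot: [3.142, 0.0, 1.602]
wrist_force: [-0.3, -0.5, -0.1]
finger_gap: 0.7
finger_force: 0.0
tcp jig [-80.2  43. ] 248.2502798526409 [-3.14158631e+00  8.32166236e-05  1.60144198e+00] [-0.09822544 -0.38976538  0.37809024]
```

```bash
python3 -m creep '0 0 0.7 0 0 0;0 0 0.7 0 0 0;0 0 0.6 0 0 0;0.1 0 0.35 0 0 0;0 0 0 0 0 0'
python3 - <<'E'
from cell import manip
from h import *
c=dict(manip.camera("scene"));cv2.imwrite("pics/s7.png",cv2.resize(c["color"][120:300,220:460,::-1],None,fx=3,fy=3))
E
```

```text
clock: 24.7
eef_pos: [548.5, 104.5, 153.8]
eef_rot: [-3.14, 0.0, 1.602]
wrist_force: [-0.3, 0.2, 0.1]
finger_gap: 0.8
finger_force: 0.0
```

View pics/s7.png

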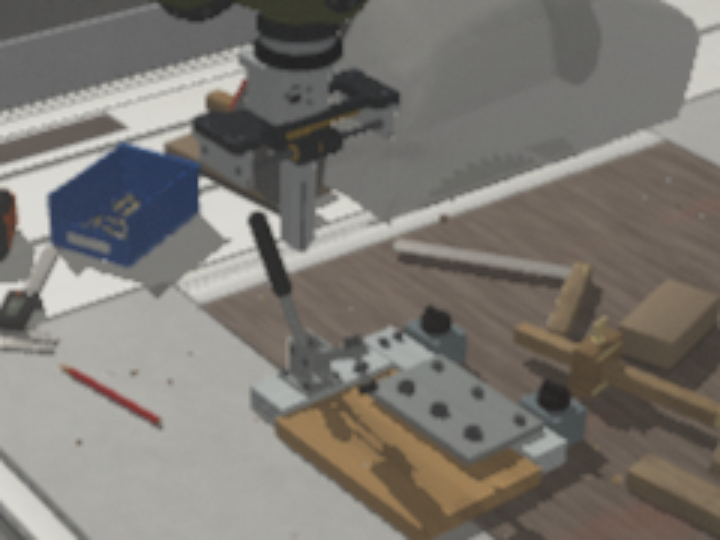

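The fingers stand on the panel side of the handle, next to it at about (298,245), with nothing else near. I follow the arc.

```bash
python3 -m creep '0.29 0 0.075 0 0 0;0.29 0 0.075 0 0 0;0.168 0 0.094 0 0 0;0.168 0 0.094 0 0 0;0.15 0 0.118 0 0 0;0.15 0 0.118 0 0 0;0 0 0 0 0 0'; python3 m.py
python3 -m creep '0.133 0 0.139 0 0 0;0.133 0 0.139 0 0 0;0.11 0 0.156 0 0 0;0.11 0 0.156 0 0 0;0.085 0 0.171 0 0 0;0.085 0 0.171 0 0 0;0 0 0 0 0 0'; python3 m.py
```

```text
clock: 25.62
eef_pos: [547.0, 153.6, 130.9]
eef_rot: [-3.141, -0.0, 1.603]
wrist_force: [-0.3, -0.6, -0.1]
finger_gap: 0.8
finger_force: 0.3
tcp jig [-80.3  96.8] 131.00807346623847 [-3.14119877e+00 -1.35617029e-04  1.60270441e+00] [-0.61448611 -1.043797    0.5231158 ]
clock: 26.55
eef_pos: [546.0, 179.6, 93.2]
eef_rot: [-3.14, 0.0, 1.603]
wrist_force: [0.2, -0.5, 0.1]
finger_gap: 0.5
finger_force: 0.0
tcp jig [-80.5 122.8] 93.44438928688264 [-3.14055493e+00  3.59110871e-04  1.60262306e+00] [ 0.43961134 -0.35918196  0.25247364]
```

```bash
python3 -m creep '0.054 0 0.155 0 0 0;0.054 0 0.155 0 0 0;0 0 0 0 0 0'; python3 -m creep '0 0 0.04 0 0 0;0 0 0.04 0 0 0;0 0 0 0 0 0'
python3 - <<'E'
from cell import manip
from h import *
c=dict(manip.camera("scene"));cv2.imwrite("pics/s8.png",cv2.resize(c["color"][120:300,220:460,::-1],None,fx=3,fy=3))
E
```

```text
clock: 26.98
eef_pos: [546.1, 183.8, 81.1]
eef_rot: [-3.141, 0.0, 1.602]
wrist_force: [0.0, -0.9, 0.7]
finger_gap: 0.2
finger_force: 0.2
clock: 27.35
eef_pos: [546.5, 184.0, 80.0]
eef_rot: [3.14, -0.0, 1.602]
wrist_force: [-6.7, -1.9, 18.3]
finger_gap: 0.6
finger_force: 9.0
```

View pics/s8.png

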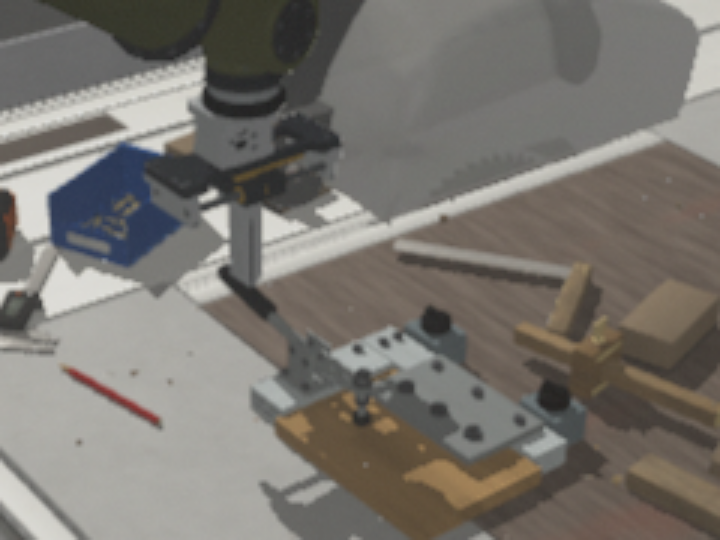

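The handle is down, and 18 N at the expected end height (needs 7 N) means it is on its stop. The pad sits on the panel at about (362,418). One more small press, then I release and retreat straight up.

```bash
python3 -m creep '0 0 0.02 0 0 0;0 0 0 0 0 0;0 0 0 0 0 0'; python3 -m creep '0 0 -0.1 0 0 0;0 0 -0.5 0 0 0;0 0 -1 0 0 0;0 0 -1 0 0 0;0 0 -1 0 0 0;-0.5 -1 -1 0 0 0;-0.5 -1 0 0 0 0;-0.5 -1 0 0 0 0;0 -1 0 0 0 0;0 0 0 0 0 0;0 0 0 0 0 0'
python3 - <<'E'
from h import *
from cell import manip
im=[]
t=np.array([630.4,59.3]);a=np.radians(1.85);R=np.array([[np.cos(a),-np.sin(a)],[np.sin(a),np.cos(a)]])
for n,b in(("top",(295,190,415,290)),("scene",(290,170,410,270))):
    c=dict(manip.camera(n));P=pts(c)
    J=P.copy();J[...,:2]=(P[...,:2]-t)@R
    # handle height: black bar around jig x=-80, y 100..165
    m=(abs(J[...,0]+80)<9)&(J[...,1]>75)&(J[...,1]<165)&(J[...,2]>40)
    q=J[m];print(n,len(q),np.polyfit(q[:,1],q[:,2],1),q[:,1:].min(0),q[:,1:].max(0)) if len(q)>3 else print(n,len(q))
    im.append(cv2.resize(c["color"][b[1]:b[3],b[0]:b[2],::-1],(400,333),interpolation=cv2.INTER_CUBIC))
cv2.imwrite("pics/f.png",np.hstack(im))
E
```

```text
clock: 27.78
eef_pos: [546.5, 184.0, 79.8]
eef_rot: [3.14, -0.0, 1.603]
wrist_force: [-9.0, -3.0, 24.1]
finger_gap: 0.4
finger_force: 12.0
clock: 29.15
eef_pos: [388.6, 118.9, 261.7]
eef_rot: [3.141, -0.0, 1.603]
wrist_force: [-0.5, 1.2, -0.5]
finger_gap: 0.0
finger_force: 0.0
top 231 [ 0.20518118 52.1348551 ] [76.50356352 57.08915183] [162.78010262  91.72535166]
scene 149 [ 0.21171609 51.07198792] [76.52414263 58.53901437] [164.43928532  90.83334314]
```

View pics/f.png

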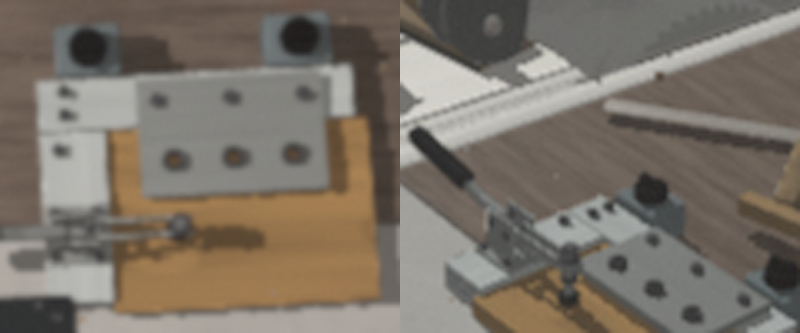

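```bash
python3 - <<'E'
from h import *
from cell import manip
t=np.array([630.4,59.3]);a=np.radians(1.85);R=np.array([[np.cos(a),-np.sin(a)],[np.sin(a),np.cos(a)]])
for n in("top","scene"):
    c=dict(manip.camera(n));J=pts(c);J[...,:2]=(J[...,:2]-t)@R
    m=(abs(J[...,0]+80)<14)&(J[...,1]>95)&(J[...,1]<165)&(J[...,2]>50)
    q=J[m];print(n,"med x",np.median(q[:,0]))
    for y in range(95,166,10):
        b=q[abs(q[:,1]-y)<5]
        if len(b): print(y,len(b),np.sort(b[:,2])[-4:].round(1),"expected",round(55+(y-36-1.5)*np.tan(.173)+9/np.cos(.173),1))
    m=(abs(J[...,0]+70)<50)&(abs(J[...,1]+110)<80)&(abs(J[...,2]-18)<6);print("panel z",np.median(J[m][:,2]))
    m=(abs(J[...,0]+80)<12)&(abs(J[...,1]+50)<12);print("pad region zmax",np.nanmax(J[m][:,2]))
E
```

```text
top med x -82.64501644157075
95 16 [75.3 76.  77.3 77.7] expected 74.2
105 36 [77.7 78.1 78.1 78.4] expected 75.9
115 36 [79.9 80.3 81.9 82.3] expected 77.7
125 28 [81.9 82.  82.7 85.1] expected 79.4
135 28 [82.4 82.9 83.1 84.8] expected 81.2
145 27 [82.6 82.6 85.  85.2] expected 82.9
155 31 [86.5 86.9 87.  87.4] expected 84.7
165 7 [81.1 81.4 81.8 82. ] expected 86.4
panel z 17.976130534020058
pad region zmax 74.19121908965099
scene med x -83.30608355207539
95 12 [75.4 76.7 78.7 79.1] expected 74.2
105 15 [77.2 77.4 79.5 80.2] expected 75.9
115 19 [81.3 81.9 82.2 82.6] expected 77.7
125 16 [81.7 81.8 82.9 84. ] expected 79.4
135 23 [86.5 88.3 89.9 90.4] expected 81.2
145 14 [83.4 83.7 84.5 85.3] expected 82.9
155 18 [87.1 87.4 87.8 89.1] expected 84.7
165 5 [81.2 82.9 85.6 86.9] expected 86.4
panel z 20.25970511265723
pad region zmax 74.91503787573333
```

24 N on the handle, against the 7 N it needs, gave almost no further motion, and the bar's profile matches the closed angle within depth noise. The clamp is shut with the panel home, so I hand in.

```bash
python3 -c "
from cell import manip
print(manip.sign_off())"
```

```text
the job is handed in; nothing more can be done
None
```

I slid the panel home against the back fence and side stop, pressed the toggle clamp down until its pad held the panel, and handed the job in with the arm clear at about 29 s; sign-off returned no verdict.

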